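# Set up a silversmith's chasing bench

## Robot

A 6-joint arm with a two-finger parallel gripper is mounted at the origin on the work surface. World frame = base frame: x ahead of the robot, y to its left, z up, the work surface at z = 0. Lengths are in mm, angles in rad, forces in N, time in s.
With the tool pointing down it reaches from about 375 to 750 mm from the base axis. Payload 9 kg.
Tool frame: the origin (TCP) lies at the very end of the fingers, on their centre line; the grasp point (between the pads) lies 19 mm behind it; z points along the fingers, y is the line along which they close (so a half turn about z gives the same grasp; the last joint's range is limited). The gripper opens to 85 mm and grips with 20 to 120 N. Pads are 22 mm wide; open, the fingers measure 114 mm over their backs; the gripper's body (76 mm by 85 mm) begins 54 mm behind the grasp point. The pads swing forward as they close: fully open they stand 13 mm farther back than shut.
Start: joints at [-1.402, 0.104, 0.097, 1.564, 0, 1.353], TCP at [226.348, -555.701, 231.331] pointing down, gripper open.
Joint ranges: [-2.99, 2.99], [-0.84, 1.86], [-1.1, 1.16], [-1.84, 2.11], [-1.51, 1.56], [-3.14, 3.14]. Speed limits (rad/s): [2.22, 2.22, 2.57, 3.14, 3.14, 3.14].

## Interface

Orientations are given as a unit quaternion [w, x, y, z].
In Python, from plant import monitor, vision, ctrl, finder gives the robot as it stands.
- The arm moves only by the shell command python3 -m pendant 'ROWS' [OPENING] [FORCE]. ROWS is JSON, a list of rows, each an object with "translation": the shift along the tool's x, y, z normalised to -1 to 1, where 1 is 15 cm, a list of three; "turn": the turn, a rotation vector about the tool's x, y, z normalised to -1 to 1, where 1 is pi/4 rad, a list of three. In form: [{"translation": [dx, dy, dz], "turn": [rx, ry, rz]}, ...]. A call has 1 to 20 rows; each row shifts and turns the commanded pose from where the row before left it, along the tool's axes as they then stand; what a row does not reach is not made up. A row lasts 1/10 s, in which the tool goes at most 50 mm and 8.59 degrees, less where a joint would pass 70% of its speed; a pose out of reach is approached as far as the arm can. A call with a number of a shift or a turn outside -1 to 1 is refused whole. A call with a gripper value outside its range is refused whole. OPENING is the opening, from 0 (shut) to 1 (fully open), set as the call begins (- or left out, the last holds). The fingers move at their own pace and stop on an object; FORCE is the grip in N (left out, the last holds). Time passes only in rows, so rows that do not move let the fingers close. It gives the time, the measured TCP pose, the force, the opening and the grip force at its end, in the units of the state.
- monitor.get_obs(): the state, without advancing time (a new reading comes with each control period).
- vision.capture(name): name is "scene" or "top" or "wrist"; returns (picture, depth): 400x640x3 uint8, red, green, blue; 400x640 float32, mm along the optical axis (not along the pixel's ray), 0 where there is no reading.
- vision.camera_info(name): a dict with "vfov" (degrees; the focal length in pixels is half the picture's height over the tangent of half this angle, whatever the lens; pixels are square), "cx", "cy" (the principal point, pixels), "eye" and "rotation" of the camera in the world; the wrist camera has in their place "T_tool_cam" (4x4, takes a point from camera to tool coordinates, whose origin is the TCP and whose axes are the flange's). Camera axes: x right, y up, looking along -z (the intrinsics and any distortion apply to the point x, -y, -z); pixel columns grow to the right and rows downward; lengths in mm; the calibration is good to about 2 mm. The wrist camera is an equidistant fisheye: a pixel r from the principal point sees the ray r / f radians off the axis. A picture is of the moment at which its call begins: read the wrist's pose just before it. camera_info takes no time and is no camera call.
- ctrl.finish_job(): hands the job in; it is judged then, once.
Trained networks look in the newest picture that a camera, given by its name, has taken for a name from the list of things; names that differ only in an ending like _2 or _b are one class to them, and where a whole thing is asked for, a point or a joint stands for the part that bears it (a point fixed in the world has none). Each returns a list of dicts, best first, with "confidence" (0 to 1); they miss things now and then, are a little off and sometimes report something else, mostly with a low value. They report only what shows in the picture. A call takes as long as a camera call. They do not tell look-alikes from the thing itself.
- finder.cut_out(camera, label): "mask" (400x640 bool, what is visible of it) and "point" ([column, row] in pixels, amid what is visible of it).
The state is a dict: "time_s": time; "joint_pos": joint angles; "dq": joint speeds; "tau": joint torques, N m; "tool_pos": TCP position; "orientation": TCP orientation; "force": force on the tool from outside, world axes, zero at the start; "torque": the same for the moment, N m; "width": finger opening in mm; "grasp_force": force on a finger pad.
Only numpy, scipy, OpenCV 4.12 (cv2) and the standard library are available. Lean on these libraries where they do the work, as an engineer would, in place of code of your own. Each camera call takes 0.05 s, during which the arm holds its last target. There are 200 camera calls.

## Task

Set the bench up for chasing, as seen from the robot's seat: the small pitch bowl upright in the cork ring, the steel bench block on the middle of the rubber pad and square with it, and the copper cup upright on the middle of the block. Stand the punch stand directly behind the pitch bowl (the side away from the robot), centred on it with about 5 cm clear between them and its row of punches running left to right. Lay the hammer flat on the bench halfway between the pitch bowl and the block, head pointing straight away from the robot and handle towards it; leave the flux jar and the borax dish where they are.

Things in the scene. Friction and masses are not known exactly. Their poses are not given: they have to be found in the camera images.
- cork_ring: Tan cork ring, fixed to the bench top, outer diameter 84, hole diameter 44 right through, 18 high. Seat of the pitch bowl. Origin: centre of its underside, on the bench. x points straight away from the robot, y to the robot's left, z up. It and the rubber pad are about 260 apart, side by side; which is left differs from run to run.
- rubber_pad: Black square rubber pad, fixed to the bench top, 90 x 90, 20 high. Seat of the bench block. Origin: centre of its underside, on the bench; x and y along its edges (it may stand turned), z up.
- pitch_bowl_c (a point): Small pitch bowl: near-black iron ball-shaped bowl filled level with red-brown pitch, 66 diameter, 46 high, about 0.45 kg. Below 30 mm height it is part of a sphere of radius 33 ending in a flat foot of diameter 28; from 30 to 46 mm above its underside the side is straight, 66 wide: grip it there. The point is on its axis, 23 above its underside; z up. Seated in the cork ring it rests on the edge of the hole, its underside 13 above the bench.
- bench_block_c (a point): Bright steel bench block, 60 x 60, 20 high, about 0.56 kg. The point is its centre, 10 above its underside; x and y along its edges, z up.
- copper_cup_c (a point): Small copper cup, open at the top, round, 45 diameter, 32 high, wall 2, 0.08 kg, straight sides. The point is on its axis, 16 above its underside; z up.
- punch_stand_c (a point): Punch stand: pale wooden block 74 (x) x 34 (y) x 55 high, 0.24 kg, with five steel doming punches fixed in a row along x in its top, standing 30 above the wood (85 in all); they stay in. The point is the centre of the wooden block, 27.5 above its underside. Grip it across its 34 mm width (y).
- hammer_c (a point): Chasing hammer lying on its side, 0.16 kg, 200 long: brown wooden handle, steel head 52 across and 26 high. The point is on the handle's axis at the balance point, 13 above the bench, 35 behind the head's middle; x runs along the handle towards the head (the handle ends 157 the other way), y along the head. The handle is round, 11 to 12 thick at this point: grip it across.
- flux_jar_c (a point): Bystander: closed amber glass jar with white cap, 52 diameter, 62 high. The point is on its axis, 31 up.
- borax_dish_c (a point): Bystander: white ceramic dish, 68 diameter, 26 high. The point is on its axis, 13 up.
Things that resemble listed ones, but are neither listed nor needed, are in the scene too. Of the things shaped like the part that bears copper_cup_c, the copper one is meant. Of the things that look like the cork_ring, the larger one is meant.

How it is judged (in metres and radians):
At the end, for the whole second after the job is handed in: Bowl level in the ring (8 mm); block on the pad (12 mm, 10 deg), cup upright on it (12 mm); stand upright 80-120 mm behind the ring, 15 mm sideways, 11 deg; hammer flat, head away from the robot (15 deg), balance point within 150 mm of both ring and pad centres; all at rest (horizontal distance between pitch_bowl_c and cork_ring below 0.008 m and z of pitch_bowl_c in the frame of cork_ring between 0.03 and 0.04 m and angle between pitch_bowl_c's own z axis and vertical below 0.12 rad and horizontal distance between bench_block_c and rubber_pad below 0.012 m and z of bench_block_c in the frame of rubber_pad between 0.026 and 0.033 m and angle between bench_block_c's own z axis and vertical below 0.06 rad and (angle between the x axis of bench_block_c and the x axis of rubber_pad, either way round below 0.17 rad or angle between the x axis of bench_block_c and the y axis of rubber_pad, either way round below 0.17 rad) and horizontal distance between copper_cup_c and bench_block_c below 0.012 m and z of copper_cup_c in the frame of bench_block_c between 0.022 and 0.03 m and angle between each of copper_cup_c, punch_stand_c's own z axis and vertical below 0.08 rad and y of punch_stand_c in the frame of cork_ring between -0.015 and 0.015 m and x of punch_stand_c in the frame of cork_ring between 0.08 and 0.12 m and height (world z) of punch_stand_c between 0.022 and 0.033 m and angle between the x axis of punch_stand_c and the y axis of cork_ring, either way round below 0.2 rad and horizontal distance between hammer_c and cork_ring below 0.15 m and horizontal distance between hammer_c and rubber_pad below 0.15 m and height (world z) of hammer_c between 0.006 and 0.022 m and angle between the x axis of hammer_c and the x axis of cork_ring, either way round below 0.26 rad and x of each of flux_jar_c, borax_dish_c in the frame of hammer_c above 0.02 m and linear speed of each of pitch_bowl, bench_block, copper_cup, punch_stand, hammer below 0.02 m/s); the robot touches nothing.
It fails at once if the flux jar is shifted by more than 25 mm (distance of flux_jar_c from where it was at the start of the episode above 0.025 m).
It fails at once if the borax dish is shifted by more than 25 mm (distance of borax_dish_c from where it was at the start of the episode above 0.025 m).
It also fails if it takes over 134 s, if anything falls off the work surface, if the arm or the gripper's body presses on something with over 40 N, if the wrist force passes 120 N, or if a joint passes its speed limit or range.

## Working session

There is one attempt and no reset: what is moved stays moved. The work goes in short steps, Python scripts to look and compute and a shell command to move; the robot and the scene stay as the last step left them, time stands still between calls to the robot, and variables do not carry over. Pictures are saved under pics/ and viewed, at most 14 in all, crops included, and the job is handed in when it is done.

```bash
ls; mkdir -p pics; cat > h.py <<'E'
import numpy as np, cv2, json
from plant import monitor, vision, ctrl, finder
from scipy.spatial.transform import Rotation as R
def snap(n,fn=None):
    o=monitor.get_obs(); im,d=vision.capture(n)
    if fn: cv2.imwrite('pics/'+fn,im[:,:,::-1])
    return o,im,d
def cloud(n,o,d):
    """world points for every pixel"""
    ci=vision.camera_info(n); f=200/np.tan(np.radians(ci['vfov'])/2)
    v,u=np.mgrid[0:400,0:640].astype(float); x=(u-ci['cx'])/f; y=(v-ci['cy'])/f
    if n=='wrist':
        r=np.hypot(x,y); s=np.tan(np.minimum(r,1.5))/np.maximum(r,1e-9); x,y=x*s,y*s
    P=np.stack([x*d,-y*d,-d],-1)
    if n=='wrist':
        T=np.array(ci['T_tool_cam']); P=P@T[:3,:3].T+T[:3,3]
        q=o['orientation']; Rt=R.from_quat([q[1],q[2],q[3],q[0]]).as_matrix()
        return P@Rt.T+np.array(o['tool_pos'])
    M=np.array(ci['rotation']); 
    if M.shape!=(3,3): M=R.from_quat([M[1],M[2],M[3],M[0]]).as_matrix()
    return P@M.T+np.array(ci['eye'])
E
python3 - <<'E'
from h import *
for n in('scene','top','wrist'):print(n,vision.camera_info(n))
print(monitor.get_obs())
for n in('scene','top'):
    o,im,d=snap(n,n+'0.png'); P=cloud(n,o,d)
    for l in 'cork_ring rubber_pad pitch_bowl_c bench_block_c copper_cup_c punch_stand_c hammer_c flux_jar_c borax_dish_c'.split():
        for r in finder.cut_out(n,l):
            m=r['mask']&(d>0); p=P[m]
            if len(p)<10: continue
            z=np.percentile(p[:,2],95); t=p[p[:,2]>z-6]
            c,s,a=cv2.minAreaRect(t[:,:2].astype(np.float32))
            print(n,l,round(r['confidence'],2),np.round(r['point']),m.sum(),'top z%.0f'%z,'rect',np.round(c),np.round(s),round(a),'med',np.round(np.median(p,0)))
E
```

```text
pics
scene {'vfov': 46.559913976067506, 'cx': 324.2197868233707, 'cy': 197.5487748598223, 'eye': array([1312.73187013,  -26.02329102,  908.80740291]), 'rotation': array([0.65450262, 0.2569312 , 0.24650193, 0.66697037])}
top {'vfov': 53.31031885531557, 'cx': 313.99940061759554, 'cy': 199.53563844509932, 'eye': array([ 479.16980043,   -6.44579204, 1013.60881873]), 'rotation': array([-0.70341895, -0.02125684,  0.01971048,  0.71018408])}
wrist {'vfov': 65.70646984690485, 'cx': 315.67050580301685, 'cy': 202.2354884663128, 'T_tool_cam': array([[ 1.23929454e-03,  9.51072275e-01,  3.08966004e-01,
         7.84092520e+01],
       [ 9.99999232e-01, -1.18909365e-03, -3.50781585e-04,
         9.83783530e-01],
       [ 3.37708727e-05,  3.08966201e-01, -9.51073018e-01,
        -1.43520102e+02],
       [ 0.00000000e+00,  0.00000000e+00,  0.00000000e+00,
         1.00000000e+00]])}
{'time_s': 0.0, 'joint_pos': array([-1.40168511e+00,  1.04713219e-01,  9.64731313e-02,  1.56393106e+00,
       -2.95172820e-05,  1.35312432e+00]), 'dq': array([ 0.00017374,  0.00033656,  0.0012925 , -0.00148524,  0.001078
[... 2555 characters left out ...]
74. 353.  20.]
top copper_cup_c 0.81 [446. 181.] 315 top z33 rect [ 576. -340.] [44. 43.] 46 med [ 579. -345.    9.]
top copper_cup_c 0.71 [446. 150.] 325 top z34 rect [ 655. -339.] [42. 43.] 25 med [ 656. -343.    8.]
top punch_stand_c 0.61 [181. 243.] 655 top z85 rect [435. 321.] [66. 12.] 12 med [435. 314.  55.]
top hammer_c 0.59 [297. 154.] 639 top z27 rect [645.  43.] [198.  56.] 74 med [651.  35.  21.]
top hammer_c 0.17 [267. 234.] 1295 top z24 rect [455. 110.] [89. 90.] 4 med [454. 108.  21.]
top flux_jar_c 0.76 [411. 133.] 442 top z66 rect [ 696. -250.] [45. 44.] 2 med [ 691. -245.   61.]
top borax_dish_c 0.96 [210. 137.] 524 top z28 rect [701. 256.] [64. 63.] 60 med [704. 260.  16.]
```

View pics/top0.png

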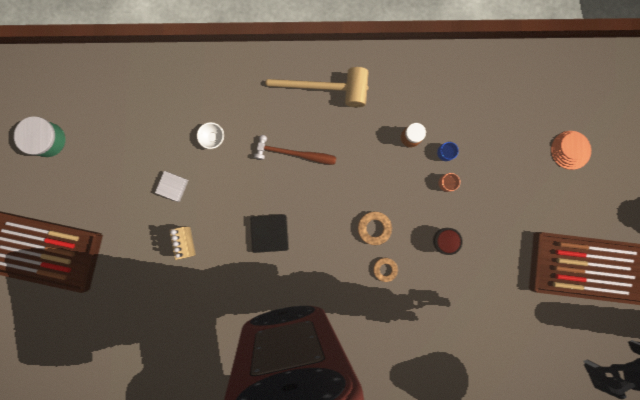

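```bash
python3 - <<'E'
import cv2
im=cv2.imread('pics/scene0.png')[150:270,140:500]
cv2.imwrite('pics/crop0.png',cv2.resize(im,(792,264),interpolation=cv2.INTER_CUBIC))
E
```

```text
(no output)
```

View pics/crop0.png

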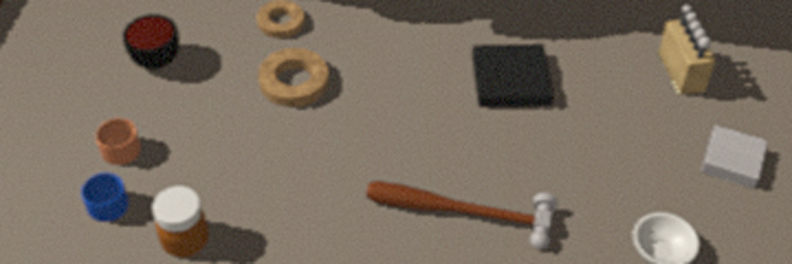

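Candidates: cups at top pixels (450,182), which is copper and the one I want, and (448,151), which is blue. Cork rings are at (376,228), the larger and wanted one, and (386,269), which is small. Hammers are at (300,152), the chasing hammer, and (350,85), a mallet. The crop confirms these choices. I'm starting with the bowl at about (435,-326).

```bash
cat >> h.py <<'E'
def psi(o):
    q=o['orientation']; return np.degrees(R.from_quat([q[1],q[2],q[3],q[0]]).as_matrix()[:2,0]@np.array([1,1j]).reshape(2)) if 0 else np.degrees(np.arctan2(*R.from_quat([q[1],q[2],q[3],q[0]]).as_matrix()[[1,0],0]))
def togo(x,y,z,p):
    """turn first (tool z, units), then translation at the new yaw (units)"""
    o=monitor.get_obs(); c=psi(o); t=-((p-c+180)%360-180)/45
    q=o['orientation']; Rt=R.from_quat([q[1],q[2],q[3],q[0]])
    down=Rt.as_matrix()[:,2]
    d=np.array([x,y,z])-o['tool_pos']; a=np.radians(p)
    u=np.array([d[0]*np.cos(a)+d[1]*np.sin(a),d[0]*np.sin(a)-d[1]*np.cos(a),-d[2]])/150
    print('turn %.3f'%t,'trans',np.round(u,3),'rows>=%.1f'%(np.linalg.norm(u)*3),'psi %.1f'%c,'tilt',np.round(down,3),'t',round(o['time_s'],1))
def look(labels,near=None,fn=None):
    o,im,d=snap('wrist',fn); P=cloud('wrist',o,d)
    for l in labels:
        for r in finder.cut_out('wrist',l):
            m=r['mask']&(d>0); p=P[m]
            if len(p)<10: continue
            z=np.percentile(p[:,2],95); t=p[p[:,2]>z-6]
            c,s,a=cv2.minAreaRect(t[:,:2].astype(np.float32))
            if near is not None and np.hypot(*(np.array(c)-near))>80: continue
            print(l,round(r['confidence'],2),np.round(r['point']),m.sum(),'top z%.0f'%z,'rect',np.round(c,1),np.round(s),round(a,1),'med',np.round(np.median(p,0)))
    return o,im,d,P
E
T='{"translation":[0,0,0],"turn":[0,0,-0.1845]}'; 
python3 -m pendant '[{"translation":[0,0,0],"turn":[0,0,-0.1845]},{"translation":[0,0,0],"turn":[0,0,-0.1845]},{"translation":[0,0,0],"turn":[0,0,-0.1845]},{"translation":[0,0,0],"turn":[0,0,-0.1845]},{"translation":[0,0,0],"turn":[0,0,-0.1845]},{"translation":[0,0,0],"turn":[0,0,-0.1845]},{"translation":[0,0,0],"turn":[0,0,-0.1845]},{"translation":[0,0,0],"turn":[0,0,-0.1845]},{"translation":[0,0,0],"turn":[0,0,-0.1845]},{"translation":[0,0,0],"turn":[0,0,-0.1845]},{"translation":[0,0,0],"turn":[0,0,-0.1845]},{"translation":[0,0,0],"turn":[0,0,-0.1845]},{"translation":[0,0,0],"turn":[0,0,-0.1845]},{"translation":[0,0,0],"turn":[0,0,-0.1845]},{"translation":[0,0,0],"turn":[0,0,-0.1845]},{"translation":[0,0,0],"turn":[0,0,-0.1845]},{"translation":[0,0,0],"turn":[0,0,-0.1845]},{"translation":[0,0,0],"turn":[0,0,-0.1845]},{"translation":[0,0,0],"turn":[0,0,-0.1845]}]' 1 40
python3 -m pendant '[{"translation":[-0.2,0.218,0.03],"turn":[0,0,0]},{"translation":[-0.2,0.218,0.03],"turn":[0,0,0]},{"translation":[-0.2,0.218,0.03],"turn":[0,0,0]},{"translation":[-0.2,0.218,0.03],"turn":[0,0,0]},{"translation":[-0.2,0.218,0.03],"turn":[0,0,0]},{"translation":[-0.2,0.218,0.03],"turn":[0,0,0]},{"translation":[-0.2,0.218,0.03],"turn":[0,0,0]},{"translation":[0,0,0],"turn":[0,0,0]},{"translation":[0,0,0],"turn":[0,0,0]}]'
python3 - <<'E'
from h import *
look(['pitch_bowl_c','cork_ring','copper_cup_c'],fn='w1.png')
togo(435,-326,200,180)
E
```

```text
time_s: 2.9
tool_pos: [226.4, -555.7, 231.3]
orientation: [0.0, -0.002, 1.0, -0.0]
force: [-0.4, 0.1, -0.8]
width: 85.1
grasp_force: 0.0
time_s: 3.8
tool_pos: [437.2, -326.4, 199.8]
orientation: [-0.0, -0.0, 1.0, -0.0]
force: [-0.3, -0.4, 0.3]
width: 85.1
grasp_force: 0.0
pitch_bowl_c 0.97 [312. 178.] 3379 top z50 rect [ 432.3 -327.2] [66. 64.] 7.4 med [ 430. -327.   48.]
cork_ring 0.93 [450. 190.] 2915 top z20 rect [ 464.4 -155. ] [83. 83.] 11.4 med [ 462. -159.   19.]
cork_ring 0.89 [433. 112.] 1657 top z15 rect [ 361.5 -181.1] [58. 59.] 3.8 med [ 362. -183.   13.]
copper_cup_c 0.82 [307. 334.] 892 top z32 rect [ 653.5 -340.4] [43. 41.] 78.0 med [ 661. -340.   17.]
copper_cup_c 0.62 [304. 288.] 1289 top z33 rect [ 577.5 -341.7] [44. 44.] 19.5 med [ 584. -342.   16.]
turn -0.004 trans [ 0.007  0.014 -0.   ] rows>=0.0 psi 179.8 tilt [ 0. -0. -1.] t 4.0
```

View pics/w1.png

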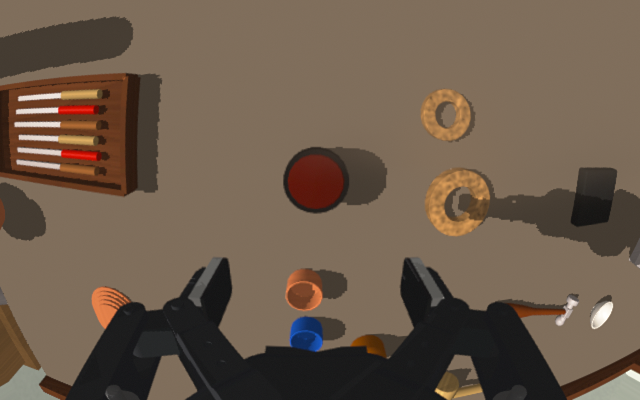

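The view shows the bowl at (316,180), the big ring at (458,202) and the copper cup at (304,288), which agrees with the top camera. Next is the descent and grip.

```bash
python3 -m pendant '[{"translation":[0.033,-0.005,0.25],"turn":[0,0,0]},{"translation":[0,0,0.3],"turn":[0,0,0]},{"translation":[0,0,0.3],"turn":[0,0,0]},{"translation":[0,0,0.2],"turn":[0,0,0]},{"translation":[0,0,0.1],"turn":[0,0,0]},{"translation":[0,0,0.1],"turn":[0,0,0]},{"translation":[0,0,0],"turn":[0,0,0]}]'
python3 -m pendant '[{"translation":[0,0,0],"turn":[0,0,0]},{"translation":[0,0,0],"turn":[0,0,0]},{"translation":[0,0,0],"turn":[0,0,0]},{"translation":[0,0,0],"turn":[0,0,0]},{"translation":[0,0,0],"turn":[0,0,0]},{"translation":[0,0,0],"turn":[0,0,0]}]' 0 50
python3 -m pendant '[{"translation":[0,0,-0.1],"turn":[0,0,0]},{"translation":[0,0,-0.2],"turn":[0,0,0]},{"translation":[0,0,-0.2],"turn":[0,0,0]},{"translation":[0,0,-0.1],"turn":[0,0,0]},{"translation":[0,0,0],"turn":[0,0,0]}]'
python3 - <<'E'
from h import *
o,im,d,P=look(['pitch_bowl_c','cork_ring'])
E
```

```text
time_s: 4.7
tool_pos: [431.2, -327.8, 11.4]
orientation: [-0.0, 0.001, 1.0, 0.001]
force: [-0.1, 1.0, 0.2]
width: 85.4
grasp_force: 0.0
time_s: 5.3
tool_pos: [432.7, -328.9, 14.6]
orientation: [0.001, 0.001, 1.0, -0.001]
force: [-1.2, 0.7, 5.6]
width: 64.8
grasp_force: 55.5
time_s: 5.8
tool_pos: [433.0, -329.4, 105.6]
orientation: [0.002, 0.001, 1.0, -0.002]
force: [-0.2, 0.3, -3.5]
width: 64.0
grasp_force: 57.0
pitch_bowl_c 0.88 [315. 282.] 15954 top z140 rect [ 432.9 -330.3] [67. 65.] 0.1 med [ 425. -330.  139.]
cork_ring 0.68 [476. 121.] 2770 top z15 rect [ 361.5 -181.5] [59. 58.] 83.3 med [ 361. -185.   13.]
cork_ring 0.63 [487. 226.] 4367 top z20 rect [ 464.7 -155.5] [84. 83.] 41.7 med [ 461. -162.   18.]
```

```bash
python3 -m pendant '[{"translation":[-0.04,0.22,0],"turn":[0,0,0]},{"translation":[-0.043,0.237,0],"turn":[0,0,0]},{"translation":[-0.043,0.237,0],"turn":[0,0,0]},{"translation":[-0.043,0.237,0],"turn":[0,0,0]},{"translation":[-0.043,0.236,0],"turn":[0,0,0]},{"translation":[0,0,0],"turn":[0,0,0]},{"translation":[0,0,0.15],"turn":[0,0,0]},{"translation":[0,0,0.15],"turn":[0,0,0]},{"translation":[0,0,0.1],"turn":[0,0,0]},{"translation":[0,0,0],"turn":[0,0,0]}]'
python3 - <<'E'
from h import *
o,im,d,P=look(['pitch_bowl_c','cork_ring'],fn='w2.png')
togo(464.7,-155.5,28,180)
E
```

```text
time_s: 6.95
tool_pos: [461.7, -151.8, 39.1]
orientation: [-0.002, 0.001, 1.0, 0.001]
force: [-0.6, 1.0, -4.2]
width: 63.8
grasp_force: 57.4
pitch_bowl_c 0.58 [312. 281.] 15966 top z74 rect [ 461.8 -153.1] [66. 65.] 0.5 med [ 453. -153.   73.]
cork_ring 0.88 [311. 205.] 4840 top z20 rect [ 444.6 -154.7] [44. 83.] 0.0 med [ 437. -157.   19.]
cork_ring 0.6 [245.  52.] 6486 top z15 rect [ 362.1 -180.2] [58. 59.] 42.7 med [ 362. -180.   14.]
turn -0.002 trans [-0.004 -0.015  0.099] rows>=0.3 psi 179.9 tilt [ 0. -0. -1.] t 7.1
```

View pics/w2.png

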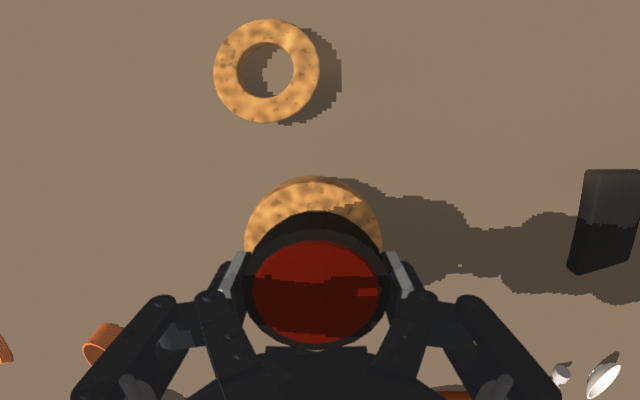

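The bowl is above the ring and centred to about 1–2 mm, with the ring at (312,225) behind it. Lowering and releasing.

```bash
python3 -m pendant '[{"translation":[-0.004,-0.01,0.04],"turn":[0,0,0]},{"translation":[0,0,0.03],"turn":[0,0,0]},{"translation":[0,0,0],"turn":[0,0,0]}]'
python3 -m pendant '[{"translation":[0,0,0],"turn":[0,0,0]},{"translation":[0,0,0],"turn":[0,0,0]},{"translation":[0,0,0],"turn":[0,0,0]},{"translation":[0,0,0],"turn":[0,0,0]}]' 1
python3 -m pendant '[{"translation":[0,0,-0.15],"turn":[0,0,0]},{"translation":[0,0,-0.3],"turn":[0,0,0]},{"translation":[0,0,-0.3],"turn":[0,0,0]},{"translation":[0,0,-0.3],"turn":[0,0,0]},{"translation":[0,0,0],"turn":[0,0,0]},{"translation":[0,0,0],"turn":[0,0,0]}]'
python3 - <<'E'
from h import *
o,im,d,P=look(['pitch_bowl_c','cork_ring'])
r=finder.cut_out('wrist','pitch_bowl_c')[0]; p=P[r['mask']&(d>0)]; p=p[abs(p[:,2]-np.median(p[:,2]))<5]
A=np.c_[p[:,:2],np.ones(len(p))]; print('slope',np.linalg.lstsq(A,p[:,2],rcond=None)[0][:2])
togo(437,322,200,180)
E
```

```text
time_s: 7.4
tool_pos: [464.2, -154.3, 31.3]
orientation: [-0.0, 0.001, 1.0, 0.0]
force: [-0.2, 0.0, -3.5]
width: 64.3
grasp_force: 57.5
time_s: 7.8
tool_pos: [464.7, -154.5, 32.2]
orientation: [0.0, 0.001, 1.0, -0.0]
force: [0.4, 0.5, 0.5]
width: 85.3
grasp_force: 0.0
time_s: 8.4
tool_pos: [465.2, -154.8, 190.6]
orientation: [0.001, 0.001, 1.0, -0.001]
force: [0.3, -0.6, -1.1]
width: 85.5
grasp_force: 0.0
pitch_bowl_c 0.96 [313. 190.] 3932 top z62 rect [ 465.8 -154.4] [65. 64.] 0.5 med [ 463. -155.   60.]
cork_ring 0.91 [316. 150.] 1150 top z20 rect [ 448.5 -156. ] [50. 81.] 3.1 med [ 436. -156.   19.]
cork_ring 0.9 [280.  68.] 1981 top z15 rect [ 362.  -180.6] [59. 59.] 43.2 med [ 361. -180.   14.]
cork_ring 0.5 [522. 175.] 4101 top z22 rect [453.8 108.7] [90. 91.] 3.0 med [452.  98.  21.]
slope [-0.04010254 -0.01940916]
turn -0.002 trans [ 0.179  3.173 -0.081] rows>=9.5 psi 179.9 tilt [-0.002  0.001 -1.   ] t 8.6
```

```bash
python3 -m pendant '[{"translation":[0.016,0.288,-0.01],"turn":[0,0,0]},{"translation":[0.016,0.288,-0.01],"turn":[0,0,0]},{"translation":[0.016,0.288,-0.01],"turn":[0,0,0]},{"translation":[0.016,0.288,-0.01],"turn":[0,0,0]},{"translation":[0.016,0.288,-0.01],"turn":[0,0,0]},{"translation":[0.016,0.288,-0.01],"turn":[0,0,0]},{"translation":[0.016,0.288,-0.01],"turn":[0,0,0]},{"translation":[0.016,0.288,-0.01],"turn":[0,0,0]},{"translation":[0.016,0.288,-0.01],"turn":[0,0,0]},{"translation":[0.016,0.288,-0.01],"turn":[0,0,0]},{"translation":[0.016,0.288,-0.01],"turn":[0,0,0]},{"translation":[0,0,0],"turn":[0,0,-0.11]},{"translation":[0,0,0],"turn":[0,0,-0.11]},{"translation":[0,0,0],"turn":[0,0,0]},{"translation":[0,0,0],"turn":[0,0,0]}]'
python3 - <<'E'
from h import *
o,im,d,P=look(['punch_stand_c','bench_block_c','rubber_pad'],fn='w3.png')
r=finder.cut_out('wrist','punch_stand_c')[0]; p=P[r['mask']&(d>0)]
for lo,hi in((50,62),(70,95)):
    t=p[(p[:,2]>lo)&(p[:,2]<hi)]; c,s,a=cv2.minAreaRect(t[:,:2].astype(np.float32)); print(lo,len(t),np.round(c,1),np.round(s),round(a,1),np.median(t[:,2]))
togo(437,322,200,190)
E
```

```text
time_s: 10.1
tool_pos: [438.4, 320.6, 204.9]
orientation: [-0.001, -0.084, 0.996, -0.0]
force: [-0.0, 0.0, -0.4]
width: 85.6
grasp_force: 0.0
punch_stand_c 0.55 [318. 180.] 2800 top z85 rect [434.1 320.5] [65. 13.] 12.2 med [430. 320.  56.]
punch_stand_c 0.42 [  7. 154.] 910 top z61 rect [ 468.5 -136.7] [33. 65.] 80.7 med [ 462. -131.   52.]
bench_block_c 0.6 [328. 285.] 2280 top z22 rect [575.  356.1] [60. 61.] 68.5 med [569. 355.  21.]
rubber_pad 0.63 [144. 165.] 4680 top z22 rect [454.7 109.7] [91. 91.] 4.0 med [451. 118.  21.]
50 1807 [434.7 320.9] [74. 34.] 10.6 55.792434407072705
70 739 [434.1 320.5] [65. 13.] 12.3 83.89400243144856
turn -0.006 trans [0.011 0.011 0.038] rows>=0.1 psi -170.3 tilt [ 0. -0. -1.] t 10.3
```

View pics/w3.png

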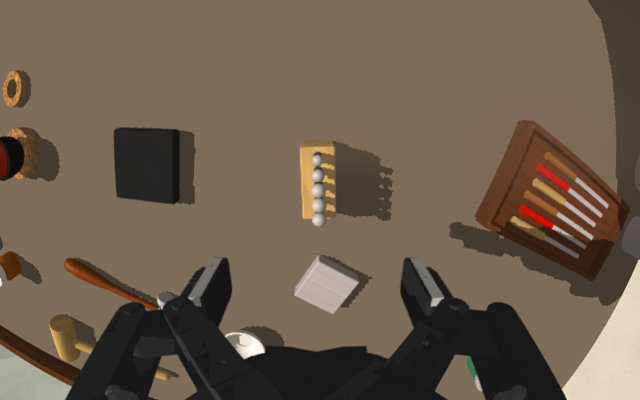

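Stand at (318,180), block at (328,285), pad at (147,165). All of them match.

```bash
python3 -m pendant '[{"translation":[0.025,0.006,0.2],"turn":[0,0,-0.03]},{"translation":[0,0,0.3],"turn":[0,0,0]},{"translation":[0,0,0.3],"turn":[0,0,0]},{"translation":[0,0,0.23],"turn":[0,0,0]},{"translation":[0,0,0.13],"turn":[0,0,0]},{"translation":[0,0,0.07],"turn":[0,0,0]},{"translation":[0,0,0],"turn":[0,0,0]}]'
python3 -m pendant '[{"translation":[0,0,0],"turn":[0,0,0]},{"translation":[0,0,0],"turn":[0,0,0]},{"translation":[0,0,0],"turn":[0,0,0]},{"translation":[0,0,0],"turn":[0,0,0]},{"translation":[0,0,0],"turn":[0,0,0]},{"translation":[0,0,0],"turn":[0,0,0]},{"translation":[0,0,0],"turn":[0,0,0]},{"translation":[0,0,0],"turn":[0,0,0]}]' 0 50
python3 -m pendant '[{"translation":[0,0,-0.1],"turn":[0,0,0]},{"translation":[0,0,-0.25],"turn":[0,0,0]},{"translation":[0,0,-0.25],"turn":[0,0,0]},{"translation":[0,0,-0.2],"turn":[0,0,0]},{"translation":[0,0,0],"turn":[0,0,0]},{"translation":[0,0,0],"turn":[0,0,0]}]'
python3 - <<'E'
from h import *
o,im,d,P=look(['punch_stand_c'])
togo(565,-155,140,270)
E
```

```text
time_s: 11.05
tool_pos: [434.2, 320.6, 20.2]
orientation: [-0.001, -0.097, 0.995, -0.0]
force: [-0.5, -0.4, 0.0]
width: 85.4
grasp_force: 0.0
time_s: 11.85
tool_pos: [435.8, 321.5, 22.4]
orientation: [0.001, -0.097, 0.995, 0.0]
force: [-0.3, 0.6, 6.7]
width: 33.1
grasp_force: 51.0
time_s: 12.45
tool_pos: [435.2, 321.2, 141.9]
orientation: [0.001, -0.097, 0.995, 0.0]
force: [0.1, -0.5, -2.7]
width: 33.4
grasp_force: 50.5
punch_stand_c 0.98 [315. 264.] 12937 top z204 rect [422.5 315.1] [42. 16.] 14.3 med [413. 315. 175.]
turn -1.752 trans [ 3.172e+00 -8.730e-01 -1.000e-03] rows>=9.9 psi -168.8 tilt [-0.002 -0.001 -1.   ] t 12.6
```

```bash
python3 -m pendant '[{"translation":[0,0,0],"turn":[0,0,-0.1752]},{"translation":[0,0,0],"turn":[0,0,-0.1752]},{"translation":[0,0,0],"turn":[0,0,-0.1752]},{"translation":[0,0,0],"turn":[0,0,-0.1752]},{"translation":[0,0,0],"turn":[0,0,-0.1752]},{"translation":[0,0,0],"turn":[0,0,-0.1752]},{"translation":[0,0,0],"turn":[0,0,-0.1752]},{"translation":[0,0,0],"turn":[0,0,-0.1752]},{"translation":[0,0,0],"turn":[0,0,-0.1752]},{"translation":[0,0,0],"turn":[0,0,-0.1752]},{"translation":[0,0,0],"turn":[0,0,0]}]'
python3 -m pendant '[{"translation":[0.2,-0.055,0],"turn":[0,0,0]},{"translation":[0.28,-0.077,0],"turn":[0,0,0]},{"translation":[0.28,-0.077,0],"turn":[0,0,0]},{"translation":[0.28,-0.077,0],"turn":[0,0,0]},{"translation":[0.28,-0.077,0],"turn":[0,0,0]},{"translation":[0.28,-0.077,0],"turn":[0,0,0]},{"translation":[0.28,-0.077,0],"turn":[0,0,0]},{"translation":[0.28,-0.077,0],"turn":[0,0,0]},{"translation":[0.28,-0.077,0],"turn":[0,0,0]},{"translation":[0.28,-0.077,0],"turn":[0,0,0]},{"translation":[0.28,-0.077,0],"turn":[0,0,0]},{"translation":[0.172,-0.048,0],"turn":[0,0,0]},{"translation":[0,0,0],"turn":[0,0,0]},{"translation":[0,0,0],"turn":[0,0,0]}]'
python3 - <<'E'
from h import *
o,im,d,P=look(['punch_stand_c','pitch_bowl_c'])
togo(565,-155,24,270)
E
```

```text
time_s: 13.65
tool_pos: [434.0, 320.7, 139.6]
orientation: [0.001, 0.708, -0.706, -0.0]
force: [-0.1, 0.2, -3.0]
width: 33.2
grasp_force: 50.3
time_s: 15.05
tool_pos: [565.2, -154.7, 140.1]
orientation: [-0.0, -0.706, 0.709, 0.001]
force: [-0.0, 0.1, -1.9]
width: 33.7
grasp_force: 50.5
punch_stand_c 0.81 [316. 261.] 12655 top z203 rect [ 565.5 -169.1] [13. 42.] 3.6 med [ 565. -178.  174.]
punch_stand_c 0.58 [431. 206.] 4891 top z62 rect [ 466.1 -154.8] [66. 65.] 83.9 med [ 470. -159.   60.]
pitch_bowl_c 0.74 [430. 203.] 4863 top z62 rect [ 466.3 -154.7] [65. 66.] 46.9 med [ 470. -159.   60.]
turn -0.000 trans [0.01  0.004 0.78 ] rows>=2.3 psi -90.0 tilt [-0.001  0.    -1.   ] t 15.2
```

```bash
python3 -m pendant '[{"translation":[0,0,0.2],"turn":[0,0,0]},{"translation":[0,0,0.25],"turn":[0,0,0]},{"translation":[0,0,0.2],"turn":[0,0,0]},{"translation":[0,0,0.09],"turn":[0,0,0]},{"translation":[0,0,0.04],"turn":[0,0,0]},{"translation":[0,0,0],"turn":[0,0,0]}]'
python3 -m pendant '[{"translation":[0,0,0],"turn":[0,0,0]},{"translation":[0,0,0],"turn":[0,0,0]},{"translation":[0,0,0],"turn":[0,0,0]},{"translation":[0,0,0],"turn":[0,0,0]}]' 0.7
python3 -m pendant '[{"translation":[0,0,-0.1],"turn":[0,0,0]},{"translation":[0,0,-0.3],"turn":[0,0,0]},{"translation":[0,0,-0.3],"turn":[0,0,0]},{"translation":[0,0,-0.3],"turn":[0,0,0]},{"translation":[0,0,-0.2],"turn":[0,0,0]},{"translation":[0,0,0],"turn":[0,0,0]},{"translation":[0,0,0],"turn":[0,0,0]}]' 
python3 - <<'E'
from h import *
o,im,d,P=look(['punch_stand_c','pitch_bowl_c'])
p=P[(abs(P[...,0]-565)<60)&(abs(P[...,1]+155)<60)&(d>0)]
for lo,hi in((50,62),(70,95)):
    t=p[(p[:,2]>lo)&(p[:,2]<hi)&(p[:,0]>520)]; c,s,a=cv2.minAreaRect(t[:,:2].astype(np.float32)); print(lo,len(t),np.round(c,1),np.round(s),round(a,1),np.median(t[:,2]))
togo(575,356,200,180)
togo(575,356,200,248)
E
```

```text
time_s: 15.8
tool_pos: [566.0, -154.4, 24.7]
orientation: [0.0, 0.707, -0.707, 0.0]
force: [-0.6, 0.5, -1.6]
width: 33.5
grasp_force: 50.4
time_s: 16.2
tool_pos: [566.4, -155.0, 25.2]
orientation: [0.0, -0.707, 0.707, -0.001]
force: [0.5, -0.0, 0.1]
width: 59.5
grasp_force: 0.0
time_s: 16.9
tool_pos: [566.3, -155.0, 205.9]
orientation: [0.0, -0.707, 0.707, -0.001]
force: [0.2, -0.3, -1.2]
width: 59.8
grasp_force: 0.0
punch_stand_c 0.95 [314. 183.] 2683 top z85 rect [ 565.8 -156.8] [13. 65.] 0.0 med [ 566. -162.   56.]
pitch_bowl_c 0.87 [411. 186.] 3280 top z62 rect [ 466.5 -154.9] [65. 66.] 38.1 med [ 469. -157.   60.]
pitch_bowl_c 0.6 [307.  10.] 1133 top z33 rect [ 577.8 -334.3] [30. 44.] 89.6 med [ 578. -341.    5.]
50 1788 [ 566.3 -157.4] [34. 73.] 0.0 55.823109893171235
70 737 [ 565.8 -156.6] [13. 66.] 0.1 83.92982541660547
turn 2.000 trans [-0.065  3.403  0.02 ] rows>=10.2 psi -90.0 tilt [-0.002  0.001 -1.   ] t 17.1
turn 0.489 trans [-3.179  1.214  0.02 ] rows>=10.2 psi -90.0 tilt [-0.002  0.001 -1.   ] t 17.1
```

```bash
python3 -m pendant '[{"translation":[0,0,0],"turn":[0,0,0.16]},{"translation":[0,0,0],"turn":[0,0,0.16]},{"translation":[0,0,0],"turn":[0,0,0.158]},{"translation":[-0.29,0.1086,0],"turn":[0,0,0]},{"translation":[-0.29,0.1086,0],"turn":[0,0,0]},{"translation":[-0.29,0.1086,0],"turn":[0,0,0]},{"translation":[-0.29,0.1086,0],"turn":[0,0,0]},{"translation":[-0.29,0.1086,0],"turn":[0,0,0]},{"translation":[-0.29,0.1086,0],"turn":[0,0,0]},{"translation":[-0.29,0.1086,0],"turn":[0,0,0]},{"translation":[-0.29,0.1086,0],"turn":[0,0,0]},{"translation":[-0.29,0.1086,0],"turn":[0,0,0]},{"translation":[-0.29,0.1086,0],"turn":[0,0,0]},{"translation":[-0.29,0.1086,0.02],"turn":[0,0,0]},{"translation":[0,0,0],"turn":[0,0,0]},{"translation":[0,0,0],"turn":[0,0,0]}]' 1
python3 - <<'E'
from h import *
o,im,d,P=look(['bench_block_c','rubber_pad'])
togo(575,356,0,248.5)
E
```

```text
time_s: 18.65
tool_pos: [573.5, 356.9, 199.3]
orientation: [-0.002, -0.564, 0.826, 0.0]
force: [0.3, -0.5, -0.6]
width: 85.3
grasp_force: 0.0
bench_block_c 0.63 [315. 179.] 3083 top z22 rect [575.2 356. ] [60. 60.] 68.1 med [574. 354.  21.]
turn -0.002 trans [-7.00e-03  1.00e-03  1.34e+00] rows>=4.0 psi -111.6 tilt [-0.001 -0.001 -1.   ] t 18.8
```

```bash
python3 -m pendant '[{"translation":[-0.007,0.001,0.3],"turn":[0,0,0]},{"translation":[0,0,0.3],"turn":[0,0,0]},{"translation":[0,0,0.3],"turn":[0,0,0]},{"translation":[0,0,0.25],"turn":[0,0,0]},{"translation":[0,0,0.12],"turn":[0,0,0]},{"translation":[0,0,0.075],"turn":[0,0,0]},{"translation":[0,0,0],"turn":[0,0,0]}]'
python3 -m pendant '[{"translation":[0,0,0],"turn":[0,0,0]},{"translation":[0,0,0],"turn":[0,0,0]},{"translation":[0,0,0],"turn":[0,0,0]},{"translation":[0,0,0],"turn":[0,0,0]},{"translation":[0,0,0],"turn":[0,0,0]},{"translation":[0,0,0],"turn":[0,0,0]}]' 0 80
python3 -m pendant '[{"translation":[0,0,-0.1],"turn":[0,0,0]},{"translation":[0,0,-0.2],"turn":[0,0,0]},{"translation":[0,0,-0.25],"turn":[0,0,0]},{"translation":[0,0,-0.15],"turn":[0,0,0]},{"translation":[0,0,0],"turn":[0,0,0]},{"translation":[0,0,0],"turn":[0,0,0]}]'
python3 - <<'E'
from h import *
o,im,d,P=look(['bench_block_c','rubber_pad'],fn='w4.png')
togo(454.5,109.5,105,274)
E
```

```text
time_s: 19.5
tool_pos: [574.4, 356.0, -1.6]
orientation: [-0.001, -0.562, 0.827, 0.0]
force: [-0.3, -0.4, -0.7]
width: 85.4
grasp_force: 0.0
time_s: 20.1
tool_pos: [576.5, 357.7, 2.2]
orientation: [0.002, -0.563, 0.827, -0.001]
force: [0.2, -1.4, 7.3]
width: 57.9
grasp_force: 88.9
time_s: 20.7
tool_pos: [574.8, 357.2, 104.3]
orientation: [-0.0, -0.563, 0.827, -0.0]
force: [-0.7, 0.5, -6.4]
width: 57.3
grasp_force: 87.6
bench_block_c 0.6 [317. 262.] 14429 top z124 rect [574.  355.5] [61. 60.] 67.8 med [572. 348. 123.]
turn -0.567 trans [ 1.589  0.907 -0.02 ] rows>=5.5 psi -111.5 tilt [-0.003 -0.001 -1.   ] t 20.9
```

View pics/w4.png

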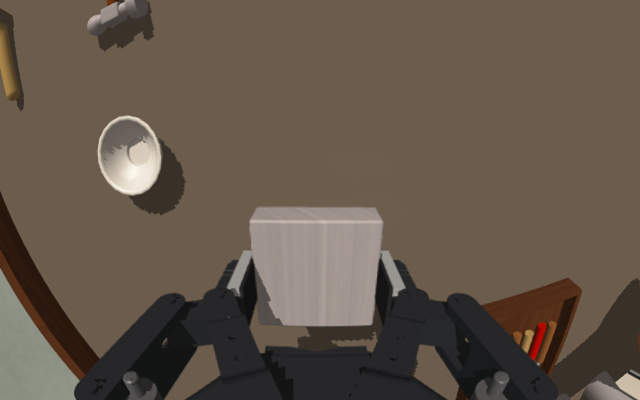

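The block is held square in the jaws at (318,270).

```bash
python3 -m pendant '[{"translation":[0,0,0],"turn":[0,0,-0.19]},{"translation":[0,0,0],"turn":[0,0,-0.19]},{"translation":[0,0,0],"turn":[0,0,-0.187]},{"translation":[0,0,0],"turn":[0,0,0]},{"translation":[0.227,0.13,0],"turn":[0,0,0]},{"translation":[0.227,0.13,0],"turn":[0,0,0]},{"translation":[0.227,0.13,0],"turn":[0,0,0]},{"translation":[0.227,0.13,0],"turn":[0,0,0]},{"translation":[0.227,0.13,0],"turn":[0,0,0]},{"translation":[0.227,0.13,0],"turn":[0,0,0]},{"translation":[0.227,0.127,0.1],"turn":[0,0,0]},{"translation":[0,0,0.1],"turn":[0,0,0]},{"translation":[0,0,0],"turn":[0,0,0]},{"translation":[0,0,0],"turn":[0,0,0]}]'
python3 - <<'E'
from h import *
o,im,d,P=look(['bench_block_c','rubber_pad'],fn='w5.png')
togo(454.5,109.5,22,274)
E
```

```text
time_s: 22.25
tool_pos: [455.7, 110.3, 74.4]
orientation: [0.0, 0.731, -0.683, -0.0]
force: [0.0, 0.3, -5.1]
width: 58.1
grasp_force: 88.2
bench_block_c 0.96 [317. 263.] 14715 top z94 rect [455.7 108.6] [61. 61.] 3.2 med [456. 100.  93.]
rubber_pad 0.94 [316. 184.] 6930 top z22 rect [456.2  83.2] [90. 39.] 3.2 med [456.  79.  21.]
turn 0.001 trans [0.007 0.014 0.355] rows>=1.1 psi -86.0 tilt [ 0.001 -0.    -1.   ] t 22.4
```

View pics/w5.png

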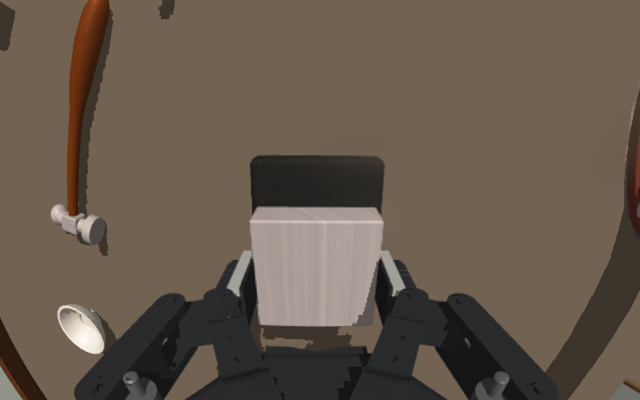

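The block is aligned with the pad, which shows behind it at (317,180).

```bash
python3 -m pendant '[{"translation":[0.005,0.005,0.15],"turn":[0,0,0]},{"translation":[0,0,0.12],"turn":[0,0,0]},{"translation":[0,0,0.05],"turn":[0,0,0]},{"translation":[0,0,0.03],"turn":[0,0,0]},{"translation":[0,0,0],"turn":[0,0,0]}]'
python3 -m pendant '[{"translation":[0,0,0],"turn":[0,0,0]},{"translation":[0,0,0],"turn":[0,0,0]},{"translation":[0,0,0],"turn":[0,0,0]},{"translation":[0,0,0],"turn":[0,0,0]}]' 1
python3 -m pendant '[{"translation":[0,0,-0.1],"turn":[0,0,0]},{"translation":[0,0,-0.3],"turn":[0,0,0]},{"translation":[0,0,-0.3],"turn":[0,0,0]},{"translation":[0,0,-0.3],"turn":[0,0,0]},{"translation":[0,0,-0.2],"turn":[0,0,0]},{"translation":[0,0,0],"turn":[0,0,0]},{"translation":[0,0,0],"turn":[0,0,0]}]' 
python3 - <<'E'
from h import *
o,im,d,P=look(['bench_block_c','rubber_pad'])
p=P[(d>0)&(abs(P[...,0]-455)<60)&(abs(P[...,1]-110)<60)]
for lo,hi in((14,28),(32,50)):
    t=p[(p[:,2]>lo)&(p[:,2]<hi)]; c,s,a=cv2.minAreaRect(t[:,:2].astype(np.float32)); print(lo,len(t),np.round(c,1),np.round(s),round(a,1),np.median(t[:,2]))
togo(578,-341,200,270)
E
```

```text
time_s: 22.9
tool_pos: [455.6, 109.4, 22.8]
orientation: [-0.0, 0.731, -0.682, 0.0]
force: [0.2, 0.9, -4.9]
width: 58.2
grasp_force: 88.3
time_s: 23.3
tool_pos: [455.6, 109.1, 22.6]
orientation: [-0.0, 0.731, -0.682, 0.0]
force: [0.6, 0.9, -0.3]
width: 85.0
grasp_force: 0.0
time_s: 24.0
tool_pos: [455.6, 109.1, 202.5]
orientation: [-0.0, 0.731, -0.682, 0.001]
force: [-0.1, -0.5, -0.4]
width: 85.2
grasp_force: 0.0
bench_block_c 0.79 [315. 181.] 3451 top z42 rect [454.9 107.2] [60. 59.] 3.6 med [455. 104.  41.]
rubber_pad 0.83 [315. 156.] 3149 top z22 rect [454.4 108.8] [90. 90.] 3.8 med [455.  95.  21.]
14 3148 [454.4 108.9] [91. 90.] 3.6 20.660453042409344
32 3326 [454.9 107.2] [60. 59.] 3.6 40.84123811782749
turn 0.089 trans [ 3.001 -0.824  0.004] rows>=9.3 psi -86.0 tilt [-0.002  0.    -1.   ] t 24.1
```

```bash
python3 -m pendant '[{"translation":[0,0,0],"turn":[0,0,0.19]},{"translation":[0,0,0],"turn":[0,0,0.19]},{"translation":[0,0,0],"turn":[0,0,0.19]},{"translation":[0,0,0],"turn":[0,0,0.19]},{"translation":[0,0,0],"turn":[0,0,0.19]},{"translation":[0,0,0],"turn":[0,0,0.19]},{"translation":[0,0,0],"turn":[0,0,0.19]},{"translation":[0,0,0],"turn":[0,0,0.19]},{"translation":[0,0,0],"turn":[0,0,0.19]},{"translation":[0,0,0],"turn":[0,0,0.19]},{"translation":[0,0,0],"turn":[0,0,0.19]},{"translation":[0,0,0],"turn":[0,0,0]}]' 0.85
python3 -m pendant '[{"translation":[-0.0742,-0.2727,0],"turn":[0,0,0]},{"translation":[-0.0742,-0.2727,0],"turn":[0,0,0]},{"translation":[-0.0742,-0.2727,0],"turn":[0,0,0]},{"translation":[-0.0742,-0.2727,0],"turn":[0,0,0]},{"translation":[-0.0742,-0.2727,0],"turn":[0,0,0]},{"translation":[-0.0742,-0.2727,0],"turn":[0,0,0]},{"translation":[-0.0742,-0.2727,0],"turn":[0,0,0]},{"translation":[-0.0742,-0.2727,0],"turn":[0,0,0]},{"translation":[-0.0742,-0.2727,0],"turn":[0,0,0]},{"translation":[-0.0742,-0.2727,0],"turn":[0,0,0]},{"translation":[-0.0742,-0.2727,0],"turn":[0,0,0]},{"translation":[0,0,0],"turn":[0,0,0]},{"translation":[0,0,0],"turn":[0,0,0]}]'
python3 - <<'E'
from h import *
o,im,d,P=look(['copper_cup_c'],fn='w6.png')
p=P[(d>0)&(abs(P[...,0]-578)<32)&(abs(P[...,1]+341)<35)]; t=p[(p[:,2]>27)&(p[:,2]<37)]
print(cv2.minEnclosingCircle(t[:,:2].astype(np.float32)),cv2.minAreaRect(t[:,:2].astype(np.float32)))
togo(578,-341,0,180)
E
```

```text
time_s: 25.35
tool_pos: [454.5, 109.2, 200.8]
orientation: [-0.001, 0.002, 1.0, -0.0]
force: [0.6, -0.2, 0.1]
width: 72.5
grasp_force: 0.0
time_s: 26.65
tool_pos: [576.6, -341.4, 200.1]
orientation: [-0.001, -0.001, 1.0, 0.001]
force: [-0.7, 0.8, -0.5]
width: 72.7
grasp_force: 0.0
copper_cup_c 0.81 [316. 182.] 1542 top z33 rect [ 577.5 -342.2] [43. 45.] 89.3 med [ 582. -342.    5.]
copper_cup_c 0.64 [316. 246.] 1432 top z33 rect [ 655.4 -340.3] [43. 44.] 89.1 med [ 661. -340.   13.]
((577.5196533203125, -342.10528564453125), 22.633100509643555) ((577.3779296875, -342.4450988769531), (43.83000183105469, 44.473384857177734), 85.17396545410156)
turn 0.003 trans [-0.007 -0.007  1.345] rows>=4.0 psi -179.9 tilt [-0.001  0.001 -1.   ] t 26.8
```

View pics/w6.png

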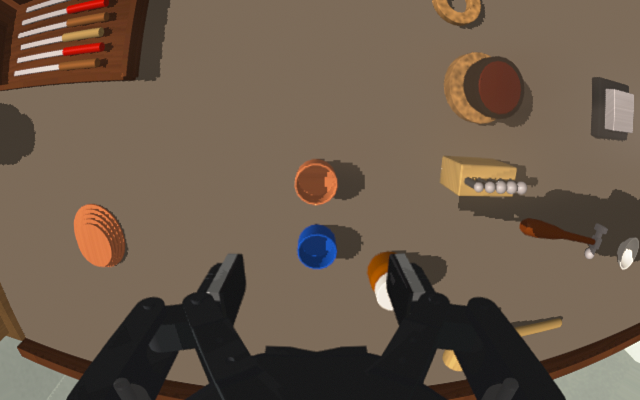

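The copper cup is at (316,182), directly below the TCP, and the blue one is at (317,247).

```bash
python3 -m pendant '[{"translation":[-0.003,-0.013,0.3],"turn":[0,0,0]},{"translation":[0,0,0.3],"turn":[0,0,0]},{"translation":[0,0,0.3],"turn":[0,0,0]},{"translation":[0,0,0.25],"turn":[0,0,0]},{"translation":[0,0,0.11],"turn":[0,0,0]},{"translation":[0,0,0.058],"turn":[0,0,0]},{"translation":[0,0,0],"turn":[0,0,0]}]'
python3 -m pendant '[{"translation":[0,0,0],"turn":[0,0,0]},{"translation":[0,0,0],"turn":[0,0,0]},{"translation":[0,0,0],"turn":[0,0,0]},{"translation":[0,0,0],"turn":[0,0,0]},{"translation":[0,0,0],"turn":[0,0,0]},{"translation":[0,0,0],"turn":[0,0,0]}]' 0 25
python3 -m pendant '[{"translation":[0,0,-0.1],"turn":[0,0,0]},{"translation":[0,0,-0.25],"turn":[0,0,0]},{"translation":[0,0,-0.3],"turn":[0,0,0]},{"translation":[0,0,-0.3],"turn":[0,0,0]},{"translation":[0,0,0],"turn":[0,0,0]},{"translation":[0,0,0],"turn":[0,0,0]}]'
python3 - <<'E'
from h import *
o,im,d,P=look(['copper_cup_c'])
p=P[(d>0)&(abs(P[...,0]-578)<35)&(abs(P[...,1]+341)<26)&(P[...,2]>100)]; z=np.percentile(p[:,2],95);t=p[p[:,2]>z-6]
print(z,cv2.minAreaRect(t[:,:2].astype(np.float32)))
togo(454.9,107.2,144,180)
E
```

```text
time_s: 27.45
tool_pos: [577.9, -342.6, 5.0]
orientation: [0.0, -0.0, 1.0, -0.0]
force: [-0.6, 0.5, 0.5]
width: 73.0
grasp_force: 0.0
time_s: 28.05
tool_pos: [578.9, -343.9, 7.1]
orientation: [0.001, 0.0, 1.0, -0.001]
force: [-0.7, 1.1, 5.5]
width: 44.9
grasp_force: 25.1
time_s: 28.65
tool_pos: [578.6, -343.8, 150.0]
orientation: [0.002, 0.0, 1.0, -0.002]
force: [0.5, -0.5, -1.5]
width: 44.5
grasp_force: 25.9
copper_cup_c 0.74 [316. 272.] 8077 top z176 rect [ 577.2 -344.9] [45. 45.] 50.2 med [ 584. -345.  159.]
copper_cup_c 0.2 [638. 110.] 347 top z35 rect [456.6  77.2] [60.  6.] 2.7 med [458.  78.  28.]
248.54162351095297 ((562.878662109375, -340.880126953125), (51.72290802001953, 12.457433700561523), 89.77003479003906)
turn -0.001 trans [0.816 2.999 0.016] rows>=9.3 psi 180.0 tilt [-0.001  0.    -1.   ] t 28.8
```

```bash
python3 -m pendant '[{"translation":[0.0738,0.273,0],"turn":[0,0,0]},{"translation":[0.0738,0.273,0],"turn":[0,0,0]},{"translation":[0.0738,0.273,0],"turn":[0,0,0]},{"translation":[0.0738,0.273,0],"turn":[0,0,0]},{"translation":[0.0738,0.273,0],"turn":[0,0,0]},{"translation":[0.0738,0.273,0],"turn":[0,0,0]},{"translation":[0.0738,0.273,0],"turn":[0,0,0]},{"translation":[0.0738,0.273,0],"turn":[0,0,0]},{"translation":[0.0738,0.273,0],"turn":[0,0,0]},{"translation":[0.0738,0.273,0],"turn":[0,0,0]},{"translation":[0.0738,0.273,0],"turn":[0,0,0]},{"translation":[0,0,0.2],"turn":[0,0,0]},{"translation":[0,0,0.2],"turn":[0,0,0]},{"translation":[0,0,0],"turn":[0,0,0]},{"translation":[0,0,0],"turn":[0,0,0]}]'
python3 - <<'E'
from h import *
o,im,d,P=look(['copper_cup_c','bench_block_c'],fn='w7.png')
togo(455,107.5,47,180)
E
```

```text
time_s: 30.25
tool_pos: [455.2, 107.6, 86.3]
orientation: [-0.001, 0.0, 1.0, 0.0]
force: [-0.2, 0.1, -0.8]
width: 45.0
grasp_force: 26.0
copper_cup_c 0.74 [319. 271.] 8035 top z112 rect [453.9 106.6] [45. 44.] 59.7 med [461. 107.  96.]
copper_cup_c 0.67 [ 23. 334.] 547 top z32 rect [ 610.8 -276.3] [ 42. 208.] 36.2 med [ 648. -330.   24.]
bench_block_c 0.56 [321. 204.] 4570 top z42 rect [449.  107.6] [48. 60.] 3.6 med [437. 109.  41.]
turn -0.002 trans [0.014 0.001 0.275] rows>=0.8 psi 179.9 tilt [ 0.002 -0.    -1.   ] t 30.4
```

View pics/w7.png

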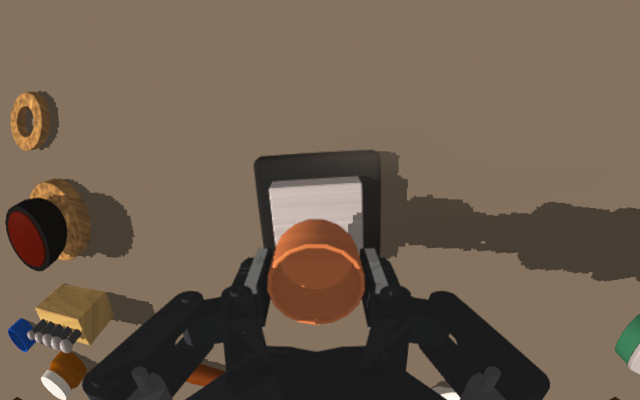

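The cup is centred over the block at (316,230).

```bash
python3 -m pendant '[{"translation":[0,0,0.12],"turn":[0,0,0]},{"translation":[0,0,0.1],"turn":[0,0,0]},{"translation":[0,0,0.03],"turn":[0,0,0]},{"translation":[0,0,0.015],"turn":[0,0,0]},{"translation":[0,0,0],"turn":[0,0,0]}]'
python3 -m pendant '[{"translation":[0,0,0],"turn":[0,0,0]},{"translation":[0,0,0],"turn":[0,0,0]},{"translation":[0,0,0],"turn":[0,0,0]},{"translation":[0,0,0],"turn":[0,0,0]}]' 0.8
python3 -m pendant '[{"translation":[0,0,-0.1],"turn":[0,0,0]},{"translation":[0,0,-0.3],"turn":[0,0,0]},{"translation":[0,0,-0.3],"turn":[0,0,0]},{"translation":[0,0,-0.3],"turn":[0,0,0]},{"translation":[0,0,0],"turn":[0,0,0]},{"translation":[0,0,0],"turn":[0,0,0]}]' 
python3 - <<'E'
from h import *
o,im,d,P=look(['copper_cup_c','bench_block_c','hammer_c'],fn='w8.png')
togo(645,43,200,166)
E
```

```text
time_s: 30.9
tool_pos: [456.3, 107.6, 47.5]
orientation: [0.0, 0.0, 1.0, -0.0]
force: [1.3, -0.4, -0.2]
width: 44.3
grasp_force: 26.0
time_s: 31.3
tool_pos: [456.4, 107.7, 47.3]
orientation: [0.0, 0.0, 1.0, -0.0]
force: [-0.1, 0.2, 0.9]
width: 67.9
grasp_force: 0.0
time_s: 31.9
tool_pos: [457.1, 107.7, 199.3]
orientation: [0.002, 0.0, 1.0, -0.0]
force: [-0.1, -0.7, -1.5]
width: 68.0
grasp_force: 0.0
copper_cup_c 0.96 [ 61. 295.] 565 top z33 rect [ 655.3 -340.8] [44. 45.] 15.9 med [ 654. -333.   21.]
copper_cup_c 0.68 [316. 188.] 2058 top z73 rect [455.1 106.7] [45. 44.] 11.3 med [460. 107.  45.]
copper_cup_c 0.54 [305. 323.] 1269 top z24 rect [584.8 100.6] [135. 199.] 69.2 med [656.  96.  19.]
bench_block_c 0.72 [326. 164.] 1599 top z42 rect [455.5 108. ] [60. 60.] 3.1 med [436. 115.  41.]
hammer_c 0.59 [306. 323.] 1390 top z24 rect [584.3 100.5] [135. 200.] 69.4 med [656.  96.  18.]
turn 0.310 trans [-1.33  -0.113 -0.027] rows>=4.0 psi 180.0 tilt [-0.002  0.    -1.   ] t 32.1
```

View pics/w8.png

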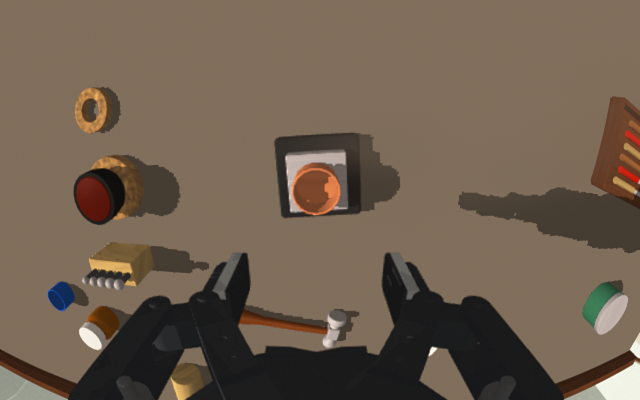

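The cup stands on the block, central at (316,188). Now the hammer.

```bash
python3 -m pendant '[{"translation":[0,0,0],"turn":[0,0,-0.183]},{"translation":[0,0,0],"turn":[0,0,-0.183]},{"translation":[0,0,0],"turn":[0,0,-0.183]},{"translation":[0,0,0],"turn":[0,0,-0.183]},{"translation":[0,0,0],"turn":[0,0,-0.183]},{"translation":[0,0,0],"turn":[0,0,-0.183]},{"translation":[0,0,0],"turn":[0,0,-0.183]},{"translation":[0,0,0],"turn":[0,0,-0.183]},{"translation":[0,0,0],"turn":[0,0,-0.183]},{"translation":[-0.06,-0.262,0],"turn":[0,0,0]},{"translation":[-0.06,-0.262,0],"turn":[0,0,0]},{"translation":[-0.06,-0.262,0],"turn":[0,0,0]},{"translation":[-0.06,-0.262,0],"turn":[0,0,0]},{"translation":[-0.06,-0.262,0],"turn":[0,0,0]},{"translation":[0,0,0],"turn":[0,0,0]},{"translation":[0,0,0],"turn":[0,0,0]}]'
python3 - <<'E'
from h import *
o,im,d,P=look(['hammer_c'],fn='w9.png')
hs=finder.cut_out('wrist','hammer_c')
m=hs[0]['mask']&(d>0)&(P[...,2]>6); p=P[m]; p=p[p[:,0]<720]
c,s,a=cv2.minAreaRect(p[:,:2].astype(np.float32)); print('rect',c,s,a)
p=p[p[:,1]>-80]
vx,vy,x0,y0=cv2.fitLine(p[p[:,1]<100][:,:2].astype(np.float32),cv2.DIST_HUBER,0,.01,.01).ravel()
u=np.array([vx,vy])*np.sign(vy); s=(p[:,:2]-[x0,y0])@u
b=np.array([x0,y0])+u*(s.max()-43); b2=np.array([x0,y0])+u*(s.min()+157)
print('heading',np.degrees(np.arctan2(u[1],u[0])),'len',np.ptp(s),'bal',b,b2)
togo(*b,1,180+np.degrees(np.arctan2(u[1],u[0])))
E
```

```text
time_s: 33.7
tool_pos: [656.9, 96.9, 194.5]
orientation: [-0.002, -0.602, 0.798, 0.001]
force: [-0.7, 0.4, 0.1]
width: 68.6
grasp_force: 0.0
hammer_c 0.56 [300. 120.] 3656 top z26 rect [646.2  42.4] [199.  57.] 73.5 med [653.  30.  21.]
rect (651.8555908203125, 41.170387268066406) (201.4520721435547, 60.87234115600586) 75.85006713867188
heading 78.65117 len 202.77761782614394 bal [667.11967066  97.8321705 ] [666.57308611  95.10886263]
turn -0.101 trans [-0.017 -0.068  1.311] rows>=3.9 psi -105.9 tilt [ 0. -0. -1.] t 33.9
```

View pics/w9.png

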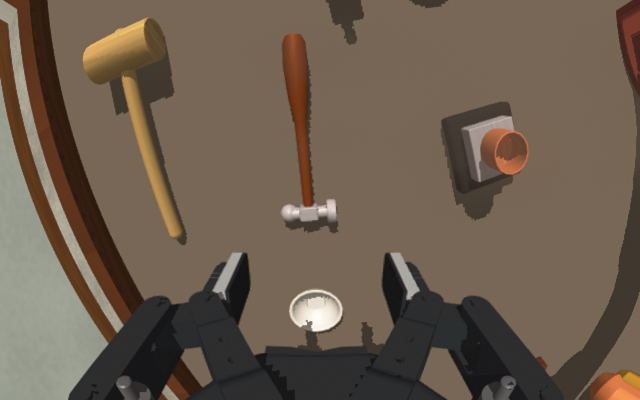

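Hammer head at (310,212), handle running up to (295,40), which agrees with the fitted line.

```bash
python3 -m pendant '[{"translation":[0,0,0],"turn":[0,0,-0.1]},{"translation":[-0.014,-0.068,0.3],"turn":[0,0,0]},{"translation":[0,0,0.3],"turn":[0,0,0]},{"translation":[0,0,0.3],"turn":[0,0,0]},{"translation":[0,0,0.23],"turn":[0,0,0]},{"translation":[0,0,0.1],"turn":[0,0,0]},{"translation":[0,0,0.06],"turn":[0,0,0]},{"translation":[0,0,0],"turn":[0,0,0]}]' 0.6
python3 -m pendant '[{"translation":[0,0,0],"turn":[0,0,0]},{"translation":[0,0,0],"turn":[0,0,0]},{"translation":[0,0,0],"turn":[0,0,0]},{"translation":[0,0,0],"turn":[0,0,0]},{"translation":[0,0,0],"turn":[0,0,0]},{"translation":[0,0,0],"turn":[0,0,0]},{"translation":[0,0,0],"turn":[0,0,0]}]' 0 50
python3 -m pendant '[{"translation":[0,0,-0.1],"turn":[0,0,0]},{"translation":[0,0,-0.25],"turn":[0,0,0]},{"translation":[0,0,-0.3],"turn":[0,0,0]},{"translation":[0,0,-0.15],"turn":[0,0,0]},{"translation":[0,0,0],"turn":[0,0,0]},{"translation":[0,0,0],"turn":[0,0,0]}]'
python3 - <<'E'
from h import *
o,im,d,P=look(['hammer_c'],fn='w10.png')
togo(461,-22,120,180)
E
```

```text
time_s: 34.65
tool_pos: [668.0, 97.1, 4.4]
orientation: [0.0, -0.633, 0.774, -0.0]
force: [0.6, -0.3, 0.3]
width: 51.5
grasp_force: 0.0
time_s: 35.35
tool_pos: [669.1, 97.0, 5.4]
orientation: [0.001, -0.633, 0.774, -0.001]
force: [-0.3, -0.6, 6.2]
width: 9.4
grasp_force: 48.9
time_s: 35.95
tool_pos: [668.2, 97.0, 124.3]
orientation: [0.0, -0.633, 0.774, -0.0]
force: [-0.3, -0.2, -2.1]
width: 9.4
grasp_force: 49.2
hammer_c 0.86 [315. 110.] 11570 top z145 rect [660.5  54.9] [166.  23.] 78.3 med [655.  21. 139.]
turn 1.746 trans [ 1.373 -0.794  0.013] rows>=4.8 psi -101.4 tilt [-0.003  0.    -1.   ] t 36.0
```

View pics/w10.png

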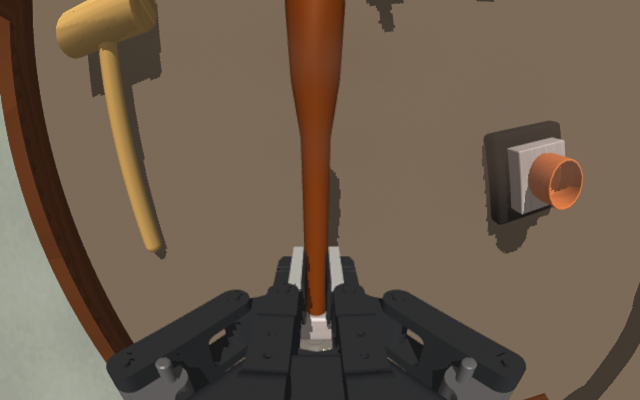

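The hammer is held level by the handle at (316,270), just behind the head.

```bash
python3 -m pendant '[{"translation":[0,0,0],"turn":[0,0,0.1746]},{"translation":[0,0,0],"turn":[0,0,0.1746]},{"translation":[0,0,0],"turn":[0,0,0.1746]},{"translation":[0,0,0],"turn":[0,0,0.1746]},{"translation":[0,0,0],"turn":[0,0,0.1746]},{"translation":[0,0,0],"turn":[0,0,0.1746]},{"translation":[0,0,0],"turn":[0,0,0.1746]},{"translation":[0,0,0],"turn":[0,0,0.1746]},{"translation":[0,0,0],"turn":[0,0,0.1746]},{"translation":[0,0,0],"turn":[0,0,0.1746]},{"translation":[0.229,-0.1323,0],"turn":[0,0,0]},{"translation":[0.229,-0.1323,0],"turn":[0,0,0]},{"translation":[0.229,-0.1323,0],"turn":[0,0,0]},{"translation":[0.229,-0.1323,0],"turn":[0,0,0]},{"translation":[0.229,-0.1323,0],"turn":[0,0,0]},{"translation":[0.229,-0.1323,0],"turn":[0,0,0]},{"translation":[0,0,0],"turn":[0,0,0]},{"translation":[0,0,0],"turn":[0,0,0]}]'
python3 - <<'E'
from h import *
o,im,d,P=look(['hammer_c'])
togo(461,-22,6,180)
E
```

```text
time_s: 37.85
tool_pos: [461.0, -22.2, 122.7]
orientation: [-0.0, 0.001, 1.0, 0.0]
force: [0.3, 0.2, -2.3]
width: 8.9
grasp_force: 49.3
hammer_c 0.64 [315. 110.] 11511 top z143 rect [418.8 -24.9] [ 23. 166.] 89.1 med [384. -24. 138.]
turn 0.000 trans [ 0.007 -0.002  0.781] rows>=2.3 psi -180.0 tilt [-0.  0. -1.] t 38.0
```

```bash
python3 -m pendant '[{"translation":[0,0,0.25],"turn":[0,0,0]},{"translation":[0,0,0.25],"turn":[0,0,0]},{"translation":[0,0,0.18],"turn":[0,0,0]},{"translation":[0,0,0.07],"turn":[0,0,0]},{"translation":[0,0,0.03],"turn":[0,0,0]},{"translation":[0,0,0],"turn":[0,0,0]}]'
python3 -m pendant '[{"translation":[0,0,0],"turn":[0,0,0]},{"translation":[0,0,0],"turn":[0,0,0]},{"translation":[0,0,0],"turn":[0,0,0]},{"translation":[0,0,0],"turn":[0,0,0]}]' 0.5
python3 -m pendant '[{"translation":[0,0,-0.1],"turn":[0,0,0]},{"translation":[0,0,-0.3],"turn":[0,0,0]},{"translation":[0,0,-0.3],"turn":[0,0,0]},{"translation":[0,0,-0.3],"turn":[0,0,0]},{"translation":[0,0,-0.3],"turn":[0,0,0]},{"translation":[0,0,-0.3],"turn":[0,0,0]},{"translation":[0,0,0],"turn":[0,0,0]},{"translation":[0,0,0],"turn":[0,0,0]},{"translation":[0,0,0],"turn":[0,0,0]}]' 
python3 - <<'E'
from h import *
for n in('scene','wrist'):
    o,im,d=snap(n,'end_'+n+'.png'); P=cloud(n,o,d)
    for l in 'cork_ring rubber_pad pitch_bowl_c bench_block_c copper_cup_c punch_stand_c hammer_c flux_jar_c borax_dish_c'.split():
        for r in finder.cut_out(n,l)[:2]:
            m=r['mask']&(d>0); p=P[m]
            if len(p)<10: continue
            z=np.percentile(p[:,2],95); t=p[p[:,2]>z-6]
            c,s,a=cv2.minAreaRect(t[:,:2].astype(np.float32))
            print(n,l,round(r['confidence'],2),'z%.0f'%z,'rect',np.round(c),np.round(s),round(a))
print(monitor.get_obs()['time_s'])
E
```

```text
time_s: 38.55
tool_pos: [462.4, -21.9, 7.0]
orientation: [0.0, -0.0, 1.0, -0.0]
force: [0.2, -0.4, -1.1]
width: 9.2
grasp_force: 49.3
time_s: 38.95
tool_pos: [462.3, -22.2, 7.2]
orientation: [0.001, 0.0, 1.0, -0.0]
force: [0.2, 0.8, -0.6]
width: 42.7
grasp_force: 0.0
time_s: 39.85
tool_pos: [461.5, -21.9, 245.7]
orientation: [-0.001, 0.0, 1.0, 0.0]
force: [0.3, -0.2, -0.5]
width: 42.9
grasp_force: 0.0
scene cork_ring 0.86 z19 rect [ 482. -150.] [55. 81.] 9
scene cork_ring 0.7 z14 rect [ 363. -179.] [59. 56.] 8
scene rubber_pad 0.7 z21 rect [458. 111.] [93. 90.] 2
scene pitch_bowl_c 0.87 z61 rect [ 468. -153.] [64. 66.] 57
scene bench_block_c 0.84 z40 rect [462. 108.] [55. 59.] 0
scene copper_cup_c 0.68 z30 rect [ 658. -339.] [46. 43.] 25
scene copper_cup_c 0.66 z71 rect [459. 109.] [42. 50.] 70
scene punch_stand_c 0.93 z80 rect [ 571. -154.] [65. 10.] 88
scene punch_stand_c 0.6 z40 rect [460. 109.] [61. 61.] 0
scene hammer_c 0.9 z24 rect [408. -12.] [ 54. 203.] 85
scene flux_jar_c 0.77 z62 rect [ 699. -249.] [45. 43.] 22
scene borax_dish_c 0.59 z26 rect [705. 257.] [64. 66.] 9
wrist cork_ring 0.85 z15 rect [ 362. -180.] [58. 58.] 85
wrist cork_ring 0.71 z20 rect [ 456. -142.] [83. 55.] 35
wrist rubber_pad 0.83 z22 rect [454. 109.] [90. 90.] 4
wrist pitch_bowl_c 0.75 z62 rect [ 466. -154.] [66. 65.] 3
wrist bench_block_c 0.72 z42 rect [455. 108.] [61. 61.] 4
wrist copper_cup_c 0.96 z73 rect [455. 106.] [44. 44.] 42
wrist copper_cup_c 0.6 z33 rect [ 656. -340.] [44. 44.] 27
wrist punch_stand_c 0.68 z26 rect [405. -14.] [ 56. 197.] 86
wrist hammer_c 0.8 z26 rect [405. -14.] [ 55. 198.] 86
wrist borax_dish_c 0.69 z27 rect [587. 154.] [367.  37.] 47
40.85
```

View pics/end_wrist.png

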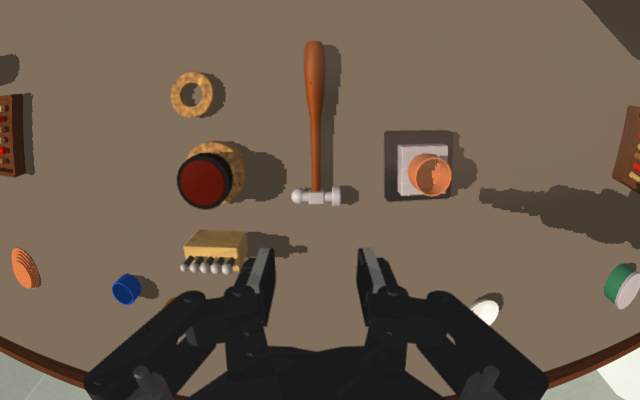

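View pics/end_scene.png

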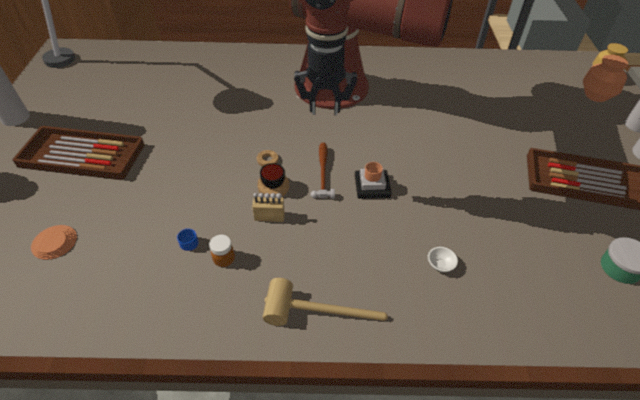

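Both views show everything in place: bowl in the ring, stand behind it, hammer between with its head pointing away, cup on the block. The jar and dish have not moved, and the gripper is clear.

```bash
python3 -c "
from plant import ctrl
print(ctrl.finish_job())"
```

```text
the job is handed in; nothing more can be done
None
```

I handed the job in at about 41 s of the 134 s, with everything measured within the tolerances: bowl in the ring, stand about 100 mm behind it, block and cup centred on the pad, hammer halfway between with its head away, flux jar and borax dish not moved; no verdict came back on hand-in.

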